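# Unhitch a trailer tongue and hold it raised

## Robot

A 6-joint arm with a two-finger parallel gripper is mounted at the origin on the work surface. World frame = base frame: x ahead of the robot, y to its left, z up, the work surface at z = 0. Lengths are in mm, angles in rad, forces in N, time in s.
With the tool pointing down it reaches from about 400 to 925 mm from the base axis. Payload 12.5 kg.
Tool frame: the origin (TCP) lies at the very end of the fingers, on their centre line; the grasp point (between the pads) lies grip_depth behind it (grip_depth is the distance from the TCP to the grasp point, in mm); z points along the fingers, y is the line along which they close (so a half turn about z gives the same grasp; the last joint's range is limited). The gripper opens to 95 mm and grips with 3 to 60 N. Pads are 20 mm wide; open, the fingers measure 119 mm over their backs; the gripper's body (75 mm by 180 mm) begins 59 mm behind the grasp point.
Start: joints at [-1.368, 0.491, 1.559, -0, 1.092, -0.106], TCP at [189.97, -595.448, 214.661] pointing down, gripper open.
Joint ranges: [-3.1, 3.1], [-0.84, 2.19], [0.05, 2.79], [-1.13, 4.28], [0.06, 2.93], [-2.69, 2.69]. Speed limits (rad/s): [2.22, 2.22, 2.79, 3.14, 3.14, 3.14].

## Interface

Orientations are given as [roll, pitch, yaw] about the fixed x, y, z axes, in that order (R = Rz(yaw) Ry(pitch) Rx(roll)).
In Python, from cell import state, read_camera, job_done, grip_depth gives the robot as it stands.
- The arm moves only by the tool drive_tool, never from a script. Its argument "targets" is a list of rows, each an object with "jaw": the opening, from 0 (shut) to 1 (fully open); "travel": the shift along the tool's x, y, z in m, a list of three; "twist": the turn about the tool's z in rad. In form: [{"jaw": jaw, "travel": [tx, ty, tz], "twist": twist}, ...]. A call has 1 to 8 rows; each row is the pose to reach, as a shift and turn from the pose commanded when the call began, along the tool's axes at that moment; what a row does not reach only later rows make up. A row lasts 1/12 s, in which the tool goes at most 41.7 mm and 7.16 degrees, less where a joint would pass 70% of its speed; a pose out of reach is approached as far as the arm can. A call with a gripper value outside its range is refused whole. The fingers move at their own pace and stop on an object; the grip force is fixed at half the most. Time passes only in rows, so rows that repeat a pose let the fingers close. It gives the time, the measured TCP pose, the force, the opening and the grip force at its end, in the units of the state.
- state(): the state, without advancing time (a new reading comes with each control period).
- read_camera(name): name is "scene" or "top" or "wrist"; returns a dict with "frame" (480x640x3 uint8, red, green, blue), "fx", "fy", "cx", "cy" (pixels), "R" (3x3) and "t" (3): a world point X has camera coordinates R X + t. Camera axes: x right, y down, z forward; pixel columns grow to the right and rows downward; lengths in mm; the calibration is good to about 2 mm. A picture is of the moment at which its call begins. There is no depth.
- job_done(): hands the job in; it is judged then, once.
The state is a dict: "t": time; "joints": joint angles; "qvel": joint speeds; "tau": joint torques, N m; "eef_pos": TCP position; "tcp_rot": TCP orientation; "ft_force": force on the tool from outside, world axes, zero at the start; "moment": the same for the moment, N m; "opening": opening from 0.0 (shut) to 1.0 (fully open); "grip_force": force on a finger pad.
Only numpy, scipy, OpenCV 4.12 (cv2) and the standard library are available. Lean on these libraries where they do the work, as an engineer would, in place of code of your own. Each camera call takes 0.05 s, during which the arm holds its last target. There are 200 camera calls.

## Task

Unhitch the trailer tongue on the welding bench: pull the spring latch sideways, out from the coupler, as far as it goes, and with it still drawn lift the coupler up off the ball. Finish while holding it still, with the coupler about 10 cm above where it sat on the ball (it drops if you let go), and leave the hammer, the flange and the can where they are.

Things in the scene. Friction and masses are not known exactly. Their poses are not given: they have to be found in the camera images.
- coupler: Steel coupler at the near end of the tongue: hollow round cap, 68 mm across, sitting over the ball; top 36 mm above its origin. Origin: centre of its socket, on the ball's centre while hitched. Its x axis runs along the tongue to the hinge, y is the way the latch pulls out (parallel to the hinge pin), z is up while hitched. Position and yaw on the bench vary.
- latch (a joint): Travel of the latch, m: 0 = shut (a fork reaches under the ball), 0.034 = fully drawn stop. It slides along the coupler's +y axis and springs shut when let go; 6 N at the start to 10 N at full travel. The ball is free from 0.028 on; the latch need stay drawn only until the coupler is 60 mm up.
- latch_grip (a point): Grip point in the latch's upright handle, a dark steel plate beside the coupler: 10 mm thick along the coupler's y, 30 mm wide along x, reaching 20 mm above this point and 76 mm below. While shut: 78 mm from the coupler's origin along +y and 40 mm above it; 39 mm free between plate and cap. It moves and turns with latch and tongue; pinched across its thickness, it can turn between the fingers.
- ball (a point): Centre of the fixed 50 mm steel ball, 100 mm above the bench. The coupler's tongue (45 mm grey tube) hinges on a fixed level pin, parallel to the coupler's y, 300 mm from the ball along the coupler's x at the ball's height: the coupler swings up on that radius (100 mm up = 0.34 rad). Locked to about 3 mm until the latch is drawn; falls back when let go. Weighs about 9 N (+-30 %) at the coupler.
- hammer: Hammer lying on the bench beside the tongue, on the latch's side; bystander. Origin under its middle.
- flange: Steel ring 120 mm across, 16 mm high, with a 56 mm hole, lying on the bench on the side away from the latch; bystander. Origin at the centre of its underside.
- can: Upright can 60 mm across, 140 mm high, on the side away from the latch; bystander. Origin at the centre of its underside.

How it is judged:
By the outcome, as a careful person would: the job done as asked, in the order asked, and still so for the second after the job is handed in, while the arm keeps its last pose, push and grip.
It also fails if it takes over 32 s, if anything falls off the work surface, if the arm or the gripper's body presses on something with over 40 N, if the wrist force passes 120 N, or if a joint passes its speed limit or range.

## Working session

There is one attempt and no reset: what is moved stays moved. The work goes in short steps, Python scripts to look and compute and a tool call to move; the robot and the scene stay as the last step left them, time stands still between calls to the robot, and variables do not carry over. Pictures are saved under pics/ and viewed, at most 10 in all, crops included, and the job is handed in when it is done.

Besides the shell and the picture viewer there is one more tool, called after ">>>" as name(argument=value, ...) on one line, values as JSON. drive_tool: Moves the arm, as the interface text tells. Its arguments: {"type":"object","properties":{"targets":{"type":"array"}},"required":["targets"]}

```bash
ls; mkdir -p pics
python3 - <<'E'
from cell import *
import cv2,numpy as np
print(grip_depth, state())
for n in ("scene","top"):
    c=read_camera(n); cv2.imwrite(f"pics/{n}0.png",c["frame"][:,:,::-1]); print(n,c["fx"],c["cx"],c["cy"],np.round(c["R"],3).tolist(),np.round(c["t"],1))
E
```

```text
pics
18.8 {'t': 0.0, 'joints': array([-1.36761022e+00,  4.91549047e-01,  1.55949012e+00, -1.31609486e-05,
        1.09169826e+00, -1.05640084e-01]), 'qvel': array([-1.68603692e-03, -8.81234564e-05,  2.19541754e-04, -2.07176225e-03,
       -1.90197152e-04,  5.11782347e-04]), 'tau': array([ 1.98044618e-04, -6.12655807e+01, -2.58183253e+01,  6.91563799e-02,
        4.81204432e-02, -6.84239831e-05]), 'eef_pos': array([ 189.90395751, -595.1732271 ,  214.05427847]), 'tcp_rot': array([-3.14045303e+00, -1.09101937e-04,  3.08832198e-01]), 'ft_force': array([ 0.0261093 , -0.2801708 , -0.65892075]), 'moment': array([0.0193133 , 0.07095679, 0.03498516]), 'grip_force': 0.0, 'opening': 1.0022985830331526}
scene 506.2216318018776 312.619456049057 230.997361930011 [[-0.39, 0.92, 0.022], [0.52, 0.24, -0.82], [-0.76, -0.308, -0.573]] [ 211.8 -205.1 1493. ]
top 482.08255879233246 311.287934068887 245.85131638949196 [[-0.02, -0.999, -0.028], [-0.994, 0.023, -0.107], [0.107, 0.025, -0.994]] [ 26.6 595.9 848.2]
```

View pics/scene0.png

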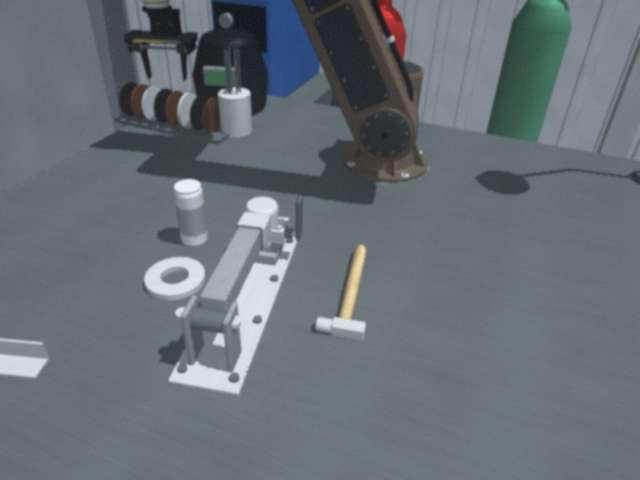

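View pics/top0.png

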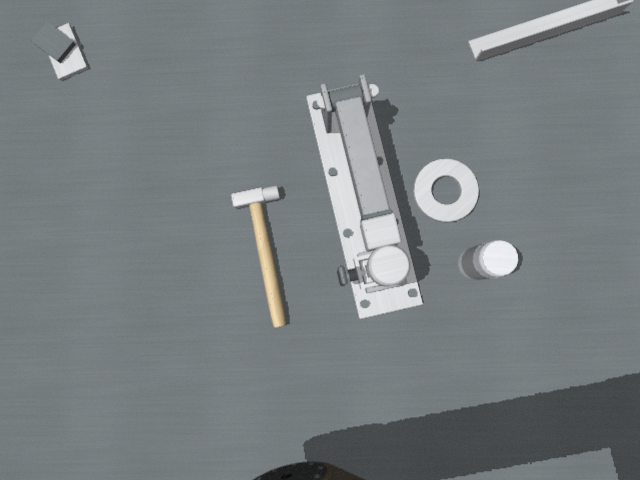

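The top view shows the cap at about (388,266), the handle at about (342,274) and the tongue running up to the hinge near (347,90). The hammer lies left of it, and the flange and can lie to its right. In the scene view the handle plate's top is at about (299,198) and the cap at (262,206). I'll take one enlarged crop from each view to refine these.

Run:
```python
import cv2,numpy as np
a=cv2.imread("pics/top0.png")[220:320,300:430]; b=cv2.imread("pics/scene0.png")[180:280,210:340]
o=np.vstack([cv2.resize(i,None,fx=3,fy=3,interpolation=cv2.INTER_CUBIC) for i in (a,b)])
o=np.hstack([o[:300],o[300:]]); cv2.imwrite("pics/crop.png",o)
g=cv2.imread("pics/top0.png",0)
print(cv2.HoughCircles(g[220:320,300:430],cv2.HOUGH_GRADIENT,1,50,param1=100,param2=12,minRadius=17,maxRadius=26))
```

```text
[[[87.5 44.5 19.9]]]
```

View pics/crop.png

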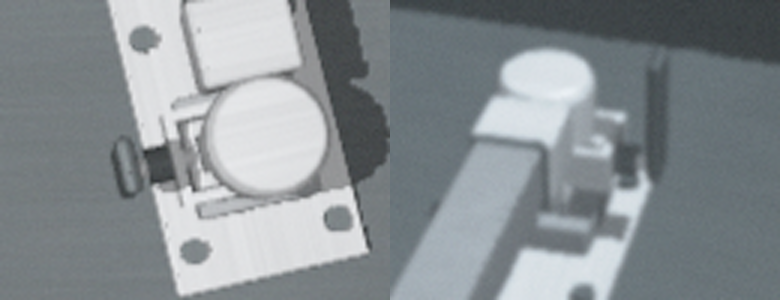

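The crop shows, in top-view pixels, the cap centre at about (388,265) and the handle's top face at about (343,275). The scene view has the plate's top at about (298.5,197.5) and the cap's top at about (262,205).

```bash
cat > h.py <<'E'
from cell import *
import cv2,numpy as np
def ray(c,p):
    d=c["R"].T@np.array([(p[0]-c["cx"])/c["fx"],(p[1]-c["cy"])/c["fy"],1]); return -c["R"].T@c["t"],d/np.linalg.norm(d)
def plane(c,p,z):
    o,d=ray(c,p); return o+d*(z-o[2])/d[2]
def tri(*cp):
    A=np.zeros((3,3));b=np.zeros(3)
    for c,p in cp:
        o,d=ray(c,p);M=np.eye(3)-np.outer(d,d);A+=M;b+=M@o
    X=np.linalg.solve(A,b); return X,[round(float(np.linalg.norm(np.cross(X-ray(c,p)[0],ray(c,p)[1]))),1) for c,p in cp]
E
python3 - <<'E'
from h import *
np.set_printoptions(precision=1,suppress=True)
T=read_camera("top");S=read_camera("scene")
print("cap",tri((T,(388,265)),(S,(262,205.3))))
print("handle top",tri((T,(343,275)),(S,(298.5,197.5))))
print("cap@136",plane(T,(388,265),136),"handle@160",plane(T,(343,275),160))
for a,b,z in [((307,96),(360,318),5),((336,105),(360,213),122),((361,100),(387,212),122),((422,304),(360,318),5)]:
    A,B=plane(T,a,z),plane(T,b,z); print(A,B,np.arctan2(*(A-B)[1::-1]))
for n,p in(("hammer head",(236,200)),("hammer end",(279,326)),("can",(498,258)),("flange",(446,190))): print(n,plane(T,p,10))
g=cv2.cvtColor(T["frame"],cv2.COLOR_RGB2GRAY)
E
```

```text
cap (array([ 551.9, -111.4,  131.3]), [0.1, 0.1])
handle top (array([536. , -37.4, 160.1]), [0.2, 0.2])
cap@136 [ 551.6 -110.7  136. ] handle@160 [536.  -37.6 160. ]
[893.2  17.    5. ] [463.1 -72.9   5. ] 0.20595957121720804
[825. -35. 122.] [639.2 -69.8 122. ] 0.18487359786018964
[832.5 -77.4 122. ] [ 639.8 -114.1  122. ] 0.18813051001090259
[ 486.5 -187.9    5. ] [463.1 -72.9   5. ] -1.3698294071068364
hammer head [689.7 155.7  10. ]
hammer end [451.5  76.9  10. ]
can [ 568.2 -330.3   10. ]
flange [ 698.6 -241.3   10. ]
```

>>> drive_tool(targets=[{"jaw": 0.4, "travel": [0.015, -0.013, 0], "twist": 0}, {"jaw": 0.4, "travel": [0.045, -0.038, 0], "twist": 0.02}, {"jaw": 0.4, "travel": [0.075, -0.064, 0], "twist": 0.04}, {"jaw": 0.4, "travel": [0.105, -0.09, 0], "twist": 0.06}, {"jaw": 0.4, "travel": [0.135, -0.115, 0], "twist": 0.08}, {"jaw": 0.4, "travel": [0.165, -0.141, 0], "twist": 0.1}, {"jaw": 0.4, "travel": [0.195, -0.166, 0], "twist": 0.105}, {"jaw": 0.4, "travel": [0.225, -0.192, 0], "twist": 0.105}])

```text
t: 0.87
eef_pos: [346.6, -342.5, 214.7]
tcp_rot: [3.141, -0.0, 0.203]
ft_force: [1.2, -1.1, -0.0]
opening: 0.495
grip_force: 0.0
```

>>> drive_tool(targets=[{"jaw": 0.36, "travel": [0.027, -0.028, 0], "twist": 0}, {"jaw": 0.36, "travel": [0.054, -0.057, 0], "twist": 0}, {"jaw": 0.36, "travel": [0.081, -0.086, 0], "twist": 0}, {"jaw": 0.36, "travel": [0.108, -0.115, 0], "twist": 0}, {"jaw": 0.36, "travel": [0.135, -0.143, 0], "twist": 0}, {"jaw": 0.36, "travel": [0.162, -0.171, 0], "twist": 0}, {"jaw": 0.36, "travel": [0.187, -0.198, 0], "twist": 0}, {"jaw": 0.36, "travel": [0.21, -0.222, 0], "twist": 0}])

```text
t: 1.53
eef_pos: [507.4, -82.1, 214.7]
tcp_rot: [3.142, -0.0, 0.204]
ft_force: [0.8, -0.8, 0.3]
opening: 0.359
grip_force: 0.0
```

>>> drive_tool(targets=[{"jaw": 0.36, "travel": [0.02, -0.021, 0], "twist": 0}, {"jaw": 0.36, "travel": [0.033, -0.035, 0], "twist": 0}, {"jaw": 0.36, "travel": [0.038, -0.04, 0], "twist": 0}, {"jaw": 0.36, "travel": [0.038, -0.04, 0], "twist": 0}, {"jaw": 0.36, "travel": [0.038, -0.04, 0], "twist": 0}])

```text
t: 1.95
eef_pos: [535.4, -37.7, 214.4]
tcp_rot: [3.142, 0.001, 0.204]
ft_force: [-0.2, -0.4, -0.0]
opening: 0.363
grip_force: 0.0
```

Run:
```python
from h import *
s=state();print(s["eef_pos"],s["tcp_rot"],s["opening"])
c=read_camera("wrist"); cv2.imwrite("pics/w1.png",c["frame"][:,:,::-1]); print(np.round(c["R"],3).tolist(),c["t"],c["fx"],c["cx"],c["cy"])
```

```text
[535.43862327 -37.69879816 214.4467974 ] [3.14154068e+00 5.55344168e-04 2.04314216e-01] 0.3627776964606988
[[0.202, -0.979, 0.001], [-0.949, -0.196, 0.249], [-0.243, -0.051, -0.969]] [-144.3141559   471.76583635  518.95599205] 346.9373465341665 315.2666797426605 240.5239858440871
```

View pics/w1.png

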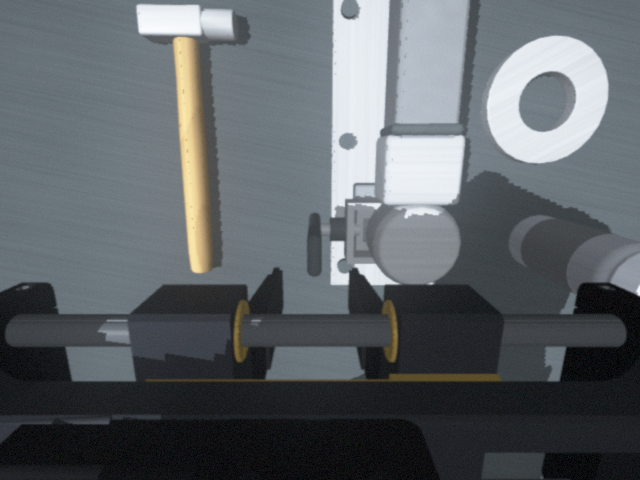

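The wrist view shows the plate at about (314,244), centred between the finger tips (275 and 357, row 270), with the tongue vertical in the image, so the yaw is right. I'll descend straight down.

>>> drive_tool(targets=[{"jaw": 0.36, "travel": [0, 0.0, 0.015], "twist": 0}, {"jaw": 0.36, "travel": [0, 0, 0.03], "twist": 0}, {"jaw": 0.36, "travel": [0, 0, 0.045], "twist": 0}, {"jaw": 0.36, "travel": [0, 0, 0.055], "twist": 0}, {"jaw": 0.36, "travel": [0, 0, 0.065], "twist": 0}, {"jaw": 0.36, "travel": [0, 0, 0.075], "twist": 0}, {"jaw": 0.36, "travel": [0, 0, 0.085], "twist": 0}, {"jaw": 0.36, "travel": [0, 0, 0.093], "twist": 0}])

```text
t: 2.67
eef_pos: [535.7, -37.6, 120.7]
tcp_rot: [3.142, 0.0, 0.203]
ft_force: [0.0, -0.0, -0.7]
opening: 0.362
grip_force: 0.0
```

>>> drive_tool(targets=[{"jaw": 0.36, "travel": [0, 0, 0], "twist": 0}, {"jaw": 0.36, "travel": [0, 0, 0], "twist": 0}])

```text
t: 2.83
eef_pos: [535.8, -37.4, 121.3]
tcp_rot: [-3.141, 0.001, 0.204]
ft_force: [-0.1, -1.0, 1.2]
opening: 0.362
grip_force: 0.0
```

Run:
```python
from h import *
o=[]
for n,(x,y) in (("top",(290,200)),("scene",(190,150))):
    f=read_camera(n)["frame"][y:y+150,x:x+190,::-1]; o.append(cv2.resize(f,(390*19//19,308)))
cv2.imwrite("pics/g1.png",np.hstack(o))
```

```text
(no output)
```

View pics/g1.png

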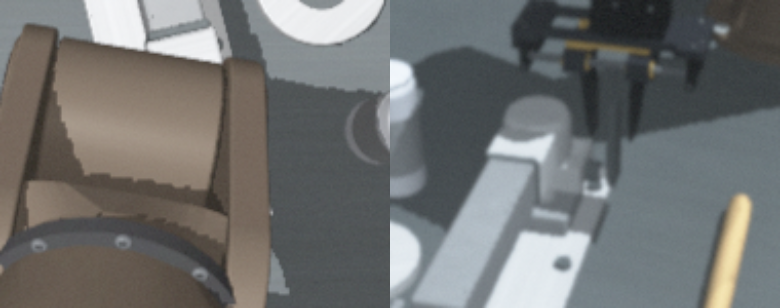

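The scene half (right) shows the plate (about (613,130) in the crop) between the two fingers (592 and 637). No contact force is read. I'll close the jaw.

>>> drive_tool(targets=[{"jaw": 0, "travel": [0, 0, 0], "twist": 0}, {"jaw": 0, "travel": [0, 0, 0], "twist": 0}, {"jaw": 0, "travel": [0, 0, 0], "twist": 0}, {"jaw": 0, "travel": [0, 0, 0], "twist": 0}, {"jaw": 0, "travel": [0, 0, 0], "twist": 0}, {"jaw": 0, "travel": [0, 0, 0], "twist": 0}])

```text
t: 3.43
eef_pos: [535.8, -36.8, 121.8]
tcp_rot: [-3.141, -0.0, 0.204]
ft_force: [0.3, 5.6, 0.8]
opening: 0.103
grip_force: 30.0
```

>>> drive_tool(targets=[{"jaw": 0, "travel": [0, -0.005, 0], "twist": 0}, {"jaw": 0, "travel": [0, -0.01, 0], "twist": 0}, {"jaw": 0, "travel": [0, -0.015, 0], "twist": 0}, {"jaw": 0, "travel": [0, -0.02, 0], "twist": 0}, {"jaw": 0, "travel": [0, -0.025, 0], "twist": 0}, {"jaw": 0, "travel": [0, -0.029, 0], "twist": 0}, {"jaw": 0, "travel": [0, -0.032, 0], "twist": 0}, {"jaw": 0, "travel": [0, -0.032, 0], "twist": 0}])

```text
t: 4.1
eef_pos: [529.5, -6.5, 121.7]
tcp_rot: [3.14, -0.0, 0.205]
ft_force: [0.2, -9.4, -1.5]
opening: 0.103
grip_force: 30.0
```

>>> drive_tool(targets=[{"jaw": 0, "travel": [0, -0.002, 0], "twist": 0}, {"jaw": 0, "travel": [0, -0.004, 0], "twist": 0}, {"jaw": 0, "travel": [0, -0.004, 0], "twist": 0}, {"jaw": 0, "travel": [0, -0.004, 0], "twist": 0}])

```text
t: 4.43
eef_pos: [528.8, -3.3, 121.7]
tcp_rot: [3.139, -0.0, 0.204]
ft_force: [1.5, -12.4, -0.9]
opening: 0.104
grip_force: 30.0
```

The force rises past the spring force at 34 mm of travel, so the latch is at its stop. Next is the lift along the arc.

>>> drive_tool(targets=[{"jaw": 0, "travel": [0.0005, 0, -0.003], "twist": 0}, {"jaw": 0, "travel": [0.001, 0, -0.006], "twist": 0}, {"jaw": 0, "travel": [0.0017, 0, -0.0105], "twist": 0}, {"jaw": 0, "travel": [0.0024, 0, -0.015], "twist": 0}, {"jaw": 0, "travel": [0.0031, 0, -0.0187], "twist": 0}, {"jaw": 0, "travel": [0.0039, 0, -0.0224], "twist": 0}, {"jaw": 0, "travel": [0.0047, 0, -0.026], "twist": 0}, {"jaw": 0, "travel": [0.0055, 0, -0.0298], "twist": 0}])

```text
t: 5.1
eef_pos: [534.0, -2.3, 150.9]
tcp_rot: [3.14, 0.001, 0.204]
ft_force: [4.2, -12.0, -9.2]
opening: 0.1
grip_force: 30.0
```

Run:
```python
from h import *
o=[]
for n,(x,y) in (("scene",(190,150)),):
    f=read_camera(n)["frame"][130:280,160:350,::-1]; o.append(cv2.resize(f,None,fx=3,fy=3))
cv2.imwrite("pics/l1.png",np.hstack(o))
```

```text
(no output)
```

View pics/l1.png

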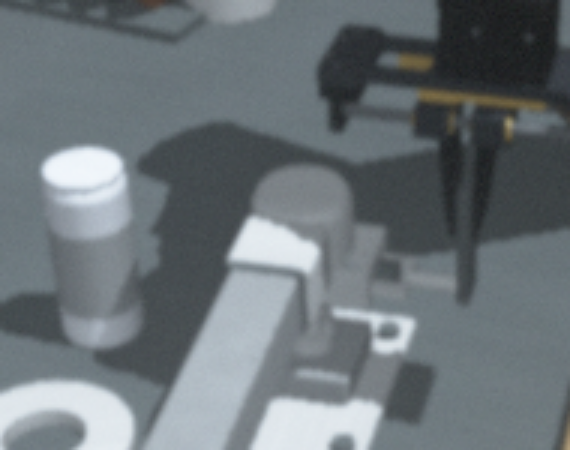

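The coupler is rising: the cap (crop (305,200)) has left the ball, with the latch drawn and the plate held in the fingers. The vertical load is about 9 N. I'll carry on up the arc.

>>> drive_tool(targets=[{"jaw": 0, "travel": [0.0009, 0, -0.0036], "twist": 0}, {"jaw": 0, "travel": [0.0019, 0, -0.0073], "twist": 0}, {"jaw": 0, "travel": [0.0039, 0, -0.0146], "twist": 0}, {"jaw": 0, "travel": [0.0061, 0, -0.0219], "twist": 0}, {"jaw": 0, "travel": [0.0084, 0, -0.0291], "twist": 0}, {"jaw": 0, "travel": [0.011, 0, -0.0362], "twist": 0}, {"jaw": 0, "travel": [0.0137, 0, -0.0433], "twist": 0}, {"jaw": 0, "travel": [0.0152, 0, -0.0468], "twist": 0}])

```text
t: 5.82
eef_pos: [548.7, 0.8, 198.0]
tcp_rot: [3.14, 0.002, 0.204]
ft_force: [1.8, -12.6, -8.9]
opening: 0.101
grip_force: 30.0
```

>>> drive_tool(targets=[{"jaw": 0, "travel": [0.0015, 0, -0.0035], "twist": 0}, {"jaw": 0, "travel": [0.003, 0, -0.007], "twist": 0}, {"jaw": 0, "travel": [0.0045, 0, -0.0105], "twist": 0}, {"jaw": 0, "travel": [0.006, 0, -0.014], "twist": 0}, {"jaw": 0, "travel": [0.0075, 0, -0.0165], "twist": 0}, {"jaw": 0, "travel": [0.0088, 0, -0.019], "twist": 0}, {"jaw": 0, "travel": [0.0098, 0, -0.022], "twist": 0}, {"jaw": 0, "travel": [0.0098, 0, -0.022], "twist": 0}])

```text
t: 6.48
eef_pos: [558.3, 2.8, 219.6]
tcp_rot: [3.139, 0.002, 0.204]
ft_force: [2.6, -10.9, -8.9]
opening: 0.105
grip_force: 30.0
```

>>> drive_tool(targets=[{"jaw": 0, "travel": [0, 0, 0], "twist": 0}, {"jaw": 0, "travel": [0, 0, 0], "twist": 0}, {"jaw": 0, "travel": [0, 0, 0], "twist": 0}, {"jaw": 0, "travel": [0, 0, 0], "twist": 0}, {"jaw": 0, "travel": [0, 0, 0], "twist": 0}, {"jaw": 0, "travel": [0, 0, 0], "twist": 0}])

```text
t: 6.98
eef_pos: [558.2, 2.8, 219.3]
tcp_rot: [3.14, 0.002, 0.204]
ft_force: [2.6, -10.7, -7.3]
opening: 0.104
grip_force: 30.0
```

Run:
```python
from h import *
s=state();print(s["eef_pos"],s["ft_force"],s["opening"],abs(s["qvel"]).max())
f=read_camera("scene")["frame"][:,:,::-1]
cv2.imwrite("pics/l2.png",cv2.resize(f[80:380,120:400],None,fx=2,fy=2))
```

```text
[558.17777753   2.76800467 219.30912348] [  2.6095496  -10.69585576  -7.26543641] 0.10400085648772706 0.0010393851019760048
```

View pics/l2.png

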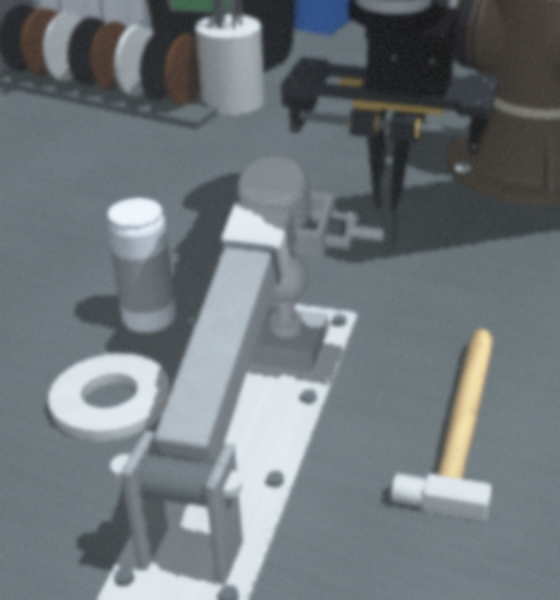

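The coupler is about 10 cm up, clear of the ball (crop (285,275)). It is held still, and the hammer, flange and can are where they were. The plate rise of 97.6 mm corresponds to about 100 mm at the coupler. I'll hand the job in.

```bash
python3 -c "
from cell import *
print(job_done())"
```

```text
the job is handed in; nothing more can be done
None
```

I drew the latch to its 34 mm stop and, with it still drawn, lifted the coupler about 100 mm off the ball; it was held still there at hand-in after about 7 s, with the hammer, flange and can untouched, though the judged result wasn't shown.

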